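# Refit the sander's spacer and hold its guard shut

### The arm

A 6-joint arm with a two-finger parallel gripper is mounted at the origin on the work surface. World frame = base frame: x ahead of the robot, y to its left, z up, the work surface at z = 0. Lengths are in m, angles in rad, forces in N, time in s.
With the tool pointing down it reaches from about 0.275 to 0.85 m from the base axis. Payload 5.2 kg.
Tool frame: the origin (TCP) lies between the finger pads; the fingertips stand 25 mm ahead of it and the grasp point (between the pads) lies 6 mm ahead of it (ctrl.tcp_to_tips is the distance from the TCP to the fingertips, in m); z points along the fingers, y is the direction in which the jaws open and shut (so a half turn about z gives the same grasp; the last joint's range is limited). The gripper opens to 85 mm and grips with 20 to 120 N. Pads are 22 mm wide; open, the fingers measure 114 mm over their backs; the gripper's body (76 mm by 85 mm) begins 54 mm behind the grasp point. The pads swing forward as they close: fully open they stand 13 mm farther back than shut.
Start: joints at [-1.439, 0.259, 1.535, -0, 1.348, -0.203], TCP at [0.181, -0.519, 0.256] pointing down, gripper open.
Joint ranges: [-3.14, 3.14], [-0.91, 2.08], [0.19, 2.58], [-1.22, 4.36], [0.22, 2.71], [-3.12, 3.12]. Speed limits (rad/s): [2.57, 2.57, 3.14, 3.14, 3.14, 3.14].

### API

Orientations are given as a rotation vector (axis times angle).
In Python, from bench import ctrl, imaging gives the robot as it stands.
- The arm moves only by the shell command python3 -m handwheel 'ROWS' [FORCE]. ROWS is a JSON object of lists of equal length, an entry for each row: "slide": the shift along the tool's x, y, z in m, a list of three; "angular": the turn, a rotation vector about the tool's x, y, z in rad, a list of three; "hand": the finger opening in m, from 0 to 0.0854. In form: {"slide": [[tx, ty, tz], ...], "angular": [[ax, ay, az], ...], "hand": [hand, ...]}. A call has exactly 5 rows; each row is the pose to reach, as a shift and turn from the pose measured when the call began, along the tool's axes at that moment; what a row does not reach only later rows make up. A row lasts 1/12 s, in which the tool goes at most 41.7 mm and 7.16 degrees, less where a joint would pass 70% of its speed; a pose out of reach is approached as far as the arm can. A call with a gripper value outside its range is refused whole. The fingers move at their own pace and stop on an object; FORCE is the grip in N (left out, the last holds). Time passes only in rows, so rows that repeat a pose let the fingers close, or fill a call up. It gives the time, the measured TCP pose, the force and the opening at its end, in the units of the state.
- ctrl.state(): the state, without advancing time (a new reading comes with each control period).
- imaging.read_camera(name): name is "side" or "top"; returns the picture (420x560x3 uint8, red, green, blue); there is no depth.
- imaging.camera_model(name): a dict with "fx", "fy", "cx", "cy" (pixels), "R" (3x3) and "t" (3): a world point X has camera coordinates R X + t. Camera axes: x right, y down, z forward; pixel columns grow to the right and rows downward; lengths in m; the calibration is good to about 2 mm. A picture is of the moment at which its call begins. camera_model takes no time and is no camera call.
- ctrl.sign_off(): hands the job in, once; it reports no verdict.
The state is a dict: "time": time; "q": joint angles; "dq": joint speeds; "tau": joint torques, N m; "tcp_pos": TCP position; "orientation": TCP orientation; "ft_force": force on the tool from outside, world axes, zero at the start; "torque": the same for the moment, N m; "opening": finger opening in m.
Only numpy, scipy, OpenCV 4.12 (cv2) and the standard library are available. Lean on these libraries where they do the work, as an engineer would, in place of code of your own. Each camera call takes 0.05 s, during which the arm holds its last target.

### The job

First slide the brass spacer fully home over the upright spindle in the grey drive box and let go of it; then turn the red quarter-turn catch until its wing lines up with the slot in the yellow guard. Last, swing the sprung guard shut over the catch and hold it pressed flat on the box's rim: the program finishes while still holding it down. Leave the other things on the bench where they are.

Things in the scene. Friction and masses are not known exactly. Their poses are not given: they have to be found in the camera images.
- drive: Grey open-topped steel drive box of a bench sander, bolted down: 220 (its x) x 240 (its y) x 70 high, walls and floor 8 thick. Origin: centre of its underside, on the bench; z up. The guard's hinge runs along its x over the rim of its +y side; the catch stands on the opposite (-y) side.
- spindle_top (a point): Centre of the flat top of the upright steel spindle in the box, 63 above the bench (7 below the box rim), at drive-frame x +30, y -10. Spindle diameter 20, its top 3 mm tapered to diameter 14.
- seat (a point): Centre of the spindle's shoulder (diameter 34), 43 below spindle_top and 20 above the bench: the spacer's lower face rests here when fully home.
- spacer_center (a point): Brass spacer sleeve, a loose plain ring standing upright on the bench: outer diameter 40, bore 25, height 35, about 200 g. This point is its centre, half-way up (17.5 above its lower face); on the seat it is 17.5 above seat.
- catch (a joint): Turn of the red quarter-turn catch, rad, positive anticlockwise seen from above. The wing points along the box's y at 0, and lines up with the guard's slot (along the box's x) at 1.571. Can turn from -0.2 to 2.3, no click; light friction (0.03 N m) keeps it where it is left. Starts between 0.05 and 0.55.
- catch_grip (a point): Middle of the catch's wing, on its vertical axis, 84 above the bench, at drive-frame x -55, y -95. The wing is an upright bar 36 long, 10 wide, from 3 to 25 above the box rim (rim 70 above the bench); a white line runs along its top. Ledge below it, level with the rim.
- guard (a joint): Opening angle of the yellow guard, rad: 0 = shut flat on the rim, 1.45 = standing open (where it starts; its free edge is then about 315 above the bench). A spring lifts it open again from any angle; about 4 N on the press pad just holds it shut. The guard is a plate 220 x 245 x 6; its hinge line is at drive-frame y +120, z +70, its underside in the plane of that line; it closes towards the box's -y side.
- press_pad (a point): Centre of the top face of the black rubber press pad (50 x 40, 3 thick) on the guard's outer face, 215 from the hinge line, at drive-frame x +45; with the guard shut it faces up, 79 above the bench. z axis: outward from the guard. The pad's outer edge is 10 from the guard's free edge.
- slot (a point): Centre of the guard's slot at its outer face: 45 (along the box's x) x 16, 215 from the hinge line, at drive-frame x -55; with the guard shut it lies over the catch. With the catch's wing not lined up, the guard lands on the wing and stays proud.
- block_a: Bystander, leave alone: pine block 160 x 45 x 45, lying (mm). Origin: its underside.
- block_b: Bystander, leave alone: flat pine offcut 120 x 50 x 20 (mm). Origin: its underside.
- screwdriver: Bystander, leave alone: black-handled screwdriver, lying (mm). Origin: its underside.
- glue: Bystander, leave alone: white bottle with orange cap, 60 across, 160 tall (mm). Origin: its underside.
- pot: Bystander, leave alone: open blue plastic cup, 80 across, 80 tall (mm). Origin: its underside.
- saw: Bystander, leave alone: tenon saw with red handle, lying flat, about 330 long (mm). Origin: its underside.
- gauge: Bystander, leave alone: wooden marking gauge, 200 long, black fence block (mm). Origin: its underside.

How it is judged:
On the way, in this order (a step that is already met when the one before it is completed fails the run):
1. the spacer is fully home on the spindle and let go (horizontal distance between spacer_center and seat below 0.005 m and z of spacer_center in the frame of seat between 0.0135 and 0.0215 m and angle between spacer_center's own z axis and vertical below 0.1 rad and contact force between spacer and the arm below 0.2 N and contact force between spacer and the fingers below 0.2 N), for 0.2 s.
2. the catch's wing is lined up with the guard's slot, the guard still open (value of joint catch between 1.401 and 1.741 rad and value of joint guard above 0.3 rad), for 0.2 s.
3. the guard is shut over the catch and pressed (value of joint guard below 0.02 rad and (contact force between guard and the fingers above 2 N or contact force between guard and the arm above 2 N) and value of joint catch between 1.401 and 1.741 rad), for 0.2 s.
At the end, for the whole second after the job is handed in: The spacer rests on the spindle's shoulder (within 4 mm in height, 5 mm sideways, upright within 0.1 rad), untouched; the catch is within 0.17 rad of lined up; the guard is shut (under 0.02 rad) and the robot pushes on it with more than 2 N, all kept through the last second (all of step 1 and all of step 3 and velocity of joint guard below 0.1 rad/s); the arm keeps its last pose, push and grip.
It fails at once if a bystander was moved by more than 30 mm (distance of any of block_a, block_b, screwdriver, glue, pot, saw, gauge from where it was at the start of the episode above 0.03 m).
It also fails if it takes over 72 s, if anything falls off the work surface, if the arm or the gripper's body presses on something with over 40 N, if the wrist force passes 120 N, or if a joint passes its speed limit or range.

## Working session

There is one attempt and no reset: what is moved stays moved. The work goes in short steps, Python scripts to look and compute and a shell command to move; the robot and the scene stay as the last step left them, time stands still between calls to the robot, and variables do not carry over. Pictures are saved under pics/ and viewed, and the job is handed in when it is done.

```bash
ls; mkdir -p pics; python3 - <<'E'
from bench import ctrl, imaging
import cv2
print(ctrl.state())
for n in("top","side"):
    im=imaging.read_camera(n); cv2.imwrite(f"pics/{n}0.png",im[:,:,::-1]); print(n,imaging.camera_model(n))
print(ctrl.tcp_to_tips)
E
```

```text
pics
{'time': 0.0, 'q': array([-1.43881022e+00,  2.59348625e-01,  1.53610261e+00,  1.82253023e-06,
        1.34795769e+00, -2.02830704e-01]), 'dq': array([ 1.59688749e-03,  1.18265240e-03, -1.61858461e-04, -9.26022966e-04,
       -1.15122164e-03,  9.22544266e-05]), 'tau': array([-1.91248881e-03, -4.46030366e+01, -2.90575343e+01, -6.46663993e-04,
        1.16554686e-02,  4.27525424e-05]), 'tcp_pos': array([ 0.18067053, -0.51897329,  0.25546376]), 'orientation': array([-3.09588331e+00, -5.23172811e-01, -1.03768395e-04]), 'ft_force': array([ 0.38621234,  0.61555083, -0.20987364]), 'torque': array([-0.02536475, -0.05899624,  0.00989722]), 'opening': 0.08536768611336205}
top {'fx': 506.6694229910154, 'fy': 506.6694229910154, 'cx': 282.2837767840319, 'cy': 211.14325041167518, 'R': array([[ 0.02716261, -0.99962333,  0.00392279],
       [-0.99774587, -0.02735207, -0.06127843],
       [ 0.06136264, -0.00224947, -0.998113  ]]), 't': array([0.0103943 , 0.56143755, 1.69893611])}
side {'fx': 475.61950182083575, 'fy': 475.61950182083575, 'cx': 269.0668704761939, 'cy': 205.68373394199384, 'R': array([[ 0.97542913, -0.21914157, -0.0226934 ],
       [-0.14840359, -0.57742565, -0.80284244],
       [ 0.1628324 ,  0.78648369, -0.5957592 ]]), 't': array([-0.53969356,  0.17269024,  1.47809894])}
0.025
```

View pics/top0.png

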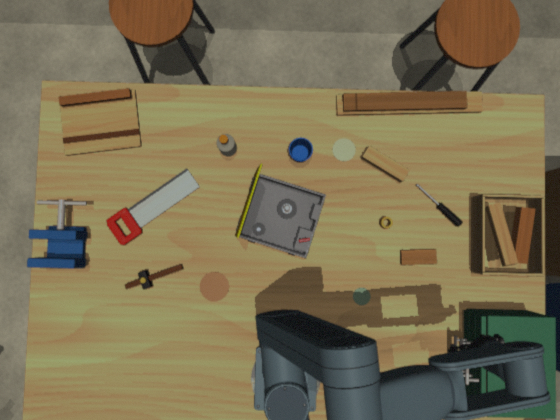

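View pics/side0.png

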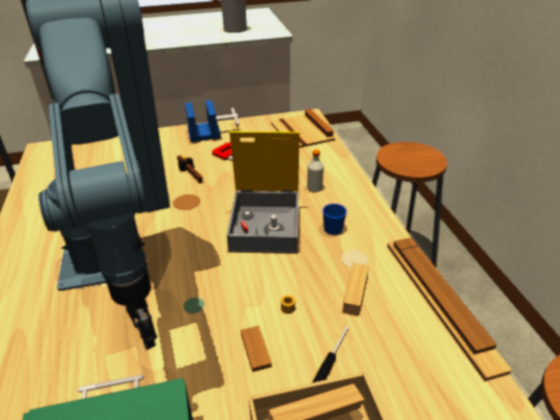

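Top view: the box is at about (284,215) with the guard on its left edge, the catch is red at (303,239), the spindle is at (287,208), and the spacer ring is at (385,222). Next I'll zoom in.

```bash
python3 - <<'E'
import cv2
im=cv2.imread("pics/top0.png")
cv2.imwrite("pics/topz.png",cv2.resize(im[155:270,225:345],None,fx=5,fy=5,interpolation=cv2.INTER_CUBIC))
cv2.imwrite("pics/topsp.png",cv2.resize(im[200:245,360:410],None,fx=8,fy=8,interpolation=cv2.INTER_CUBIC))
im=cv2.imread("pics/side0.png")
cv2.imwrite("pics/sidez.png",cv2.resize(im[120:320,215:325],None,fx=3,fy=3,interpolation=cv2.INTER_CUBIC))
E
```

```text
(no output)
```

View pics/topz.png

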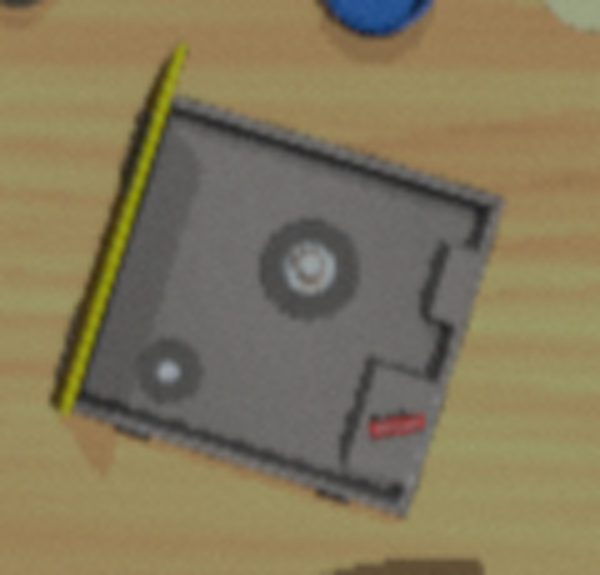

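View pics/topsp.png

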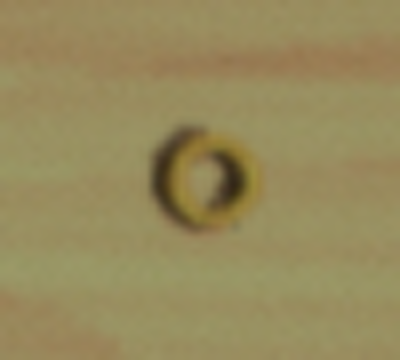

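View pics/sidez.png

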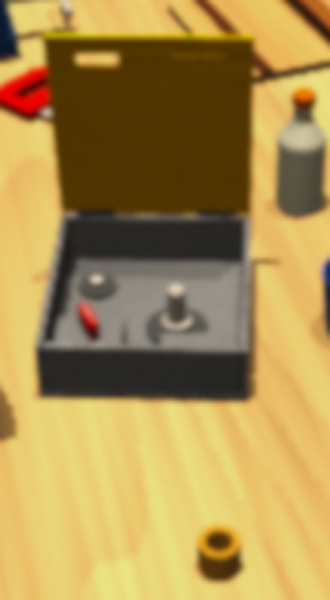

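```bash
cat > h.py <<'E'
import numpy as np, cv2
from bench import ctrl, imaging
M={n:imaging.camera_model(n) for n in("top","side")}
def ray(n,u,v):
    m=M[n]; d=m["R"].T@np.array([(u-m["cx"])/m["fx"],(v-m["cy"])/m["fy"],1]); return -m["R"].T@m["t"],d/np.linalg.norm(d)
def onz(n,u,v,z):
    c,d=ray(n,u,v); return c+d*(z-c[2])/d[2]
def tri(a,b):
    c1,d1=ray("top",*a); c2,d2=ray("side",*b)
    s=np.linalg.lstsq(np.stack([d1,-d2],1),c2-c1,rcond=None)[0]
    p,q=c1+s[0]*d1,c2+s[1]*d2; return (p+q)/2,np.linalg.norm(p-q)
def proj(n,X):
    m=M[n]; p=m["R"]@np.asarray(X)+m["t"]; return np.array([m["fx"]*p[0]/p[2]+m["cx"],m["fy"]*p[1]/p[2]+m["cy"]])
def snap(name):
    from pathlib import Path
    o={}
    for n in("top","side"):
        o[n]=imaging.read_camera(n); cv2.imwrite(f"pics/{name}_{n}.png",o[n][:,:,::-1])
    return o
E
cat > m1.py <<'E'
from h import *
np.set_printoptions(precision=4,suppress=True)
t=cv2.imread("pics/top0.png");s=cv2.imread("pics/side0.png")
f=lambda x,y:((x+.5)/5-.5+225,(y+.5)/5-.5+155)
cor=[onz("top",*f(*p),.07) for p in[(172,97),(502,200),(406,517),(72,408)]]
print("cor",cor,[np.linalg.norm(cor[i][:2]-cor[(i+1)%4][:2]) for i in range(4)])
c=np.mean(cor,0);
ax=(cor[0]-cor[3]+cor[1]-cor[2]);  print("centre",c, "yawx",np.arctan2(ax[1],ax[0]))
ay=(cor[0]-cor[1]+cor[3]-cor[2]);  print("yawy-90",np.arctan2(ay[1],ay[0])-np.pi/2)
def cent(img,box,fn,tag):
    u0,v0,u1,v1=box; h=cv2.cvtColor(img[v0:v1,u0:u1],cv2.COLOR_BGR2HSV).astype(int); m=fn(h[...,0],h[...,1],h[...,2]).astype(np.uint8)
    n,l,st,ce=cv2.connectedComponentsWithStats(m); 
    k=1+np.argmax(st[1:,4]); pts=cv2.findNonZero((l==k).astype(np.uint8)).reshape(-1,2)
    print(tag,ce[k]+[u0,v0],st[k]+np.array([u0,v0,0,0,0])); return ce[k]+[u0,v0],pts+[u0,v0]
red=lambda H,S,V:((H<8)|(H>172))&(S>110)&(V>60)
a,p=cent(t,(280,220,325,260),red,"redtop"); print(onz("top",*a,.095))
ev,V=np.linalg.eigh(np.cov(p.T.astype(float))); d=V[:,1]; A=onz("top",*(a+5*d),.095);B=onz("top",*(a-5*d),.095);print("wingdir",np.arctan2(*(A-B)[1::-1]),"ev",ev)
b,_=cent(s,(235,215,260,240),red,"redside"); print("tri",tri(a,b))
wh=lambda H,S,V:(S<60)&(V>135)
a,_=cent(t,(270,195,305,222),wh,"spintop"); print(onz("top",*a,.063))
f5=f(310,264); print("byeye",onz("top",*f5,.063))
print("spacer",onz("top",360+(216.5)/8-.5,200+180.5/8-.5,.035))
E
python3 m1.py
python3 - <<'E'
import cv2
s=cv2.imread("pics/side0.png")
a=cv2.resize(s[205:245,235:295],None,fx=10,fy=10,interpolation=cv2.INTER_CUBIC);cv2.imwrite("pics/sz1.png",a)
a=cv2.resize(s[285:320,265:310],None,fx=12,fy=12,interpolation=cv2.INTER_CUBIC);cv2.imwrite("pics/sz2.png",a)
E
```

```text
cor [array([0.6782, 0.1059, 0.07  ]), array([ 0.6161, -0.1132,  0.07  ]), array([ 0.4066, -0.0551,  0.07  ]), array([0.4717, 0.1652, 0.07  ])] [np.float64(0.22773878855190116), np.float64(0.2173806458183123), np.float64(0.22966128221767387), np.float64(0.21485461606040343)]
centre [0.5432 0.0257 0.07  ] yawx -0.2749899025394463
yawy-90 -0.2820264058377724
redtop [303.9655 239.4138] [299 238  11   4  29]
[ 0.4668 -0.0464  0.095 ]
wingdir 1.7819668933215103 ev [0.9476 9.981 ]
redside [244.102  226.0612] [241 221   7  12  49]
tri (array([ 0.4664, -0.0469,  0.0844]), np.float64(0.0011084735121424602))
spintop [288.2222 207.7407] [285 205   7   7  27]
[0.5699 0.0065 0.063 ]
byeye [0.5709 0.0119 0.063 ]
spacer [ 0.5328 -0.3245  0.035 ]
```

View pics/sz1.png

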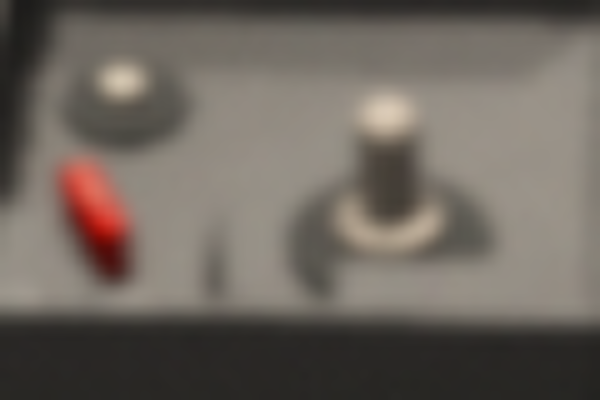

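View pics/sz2.png

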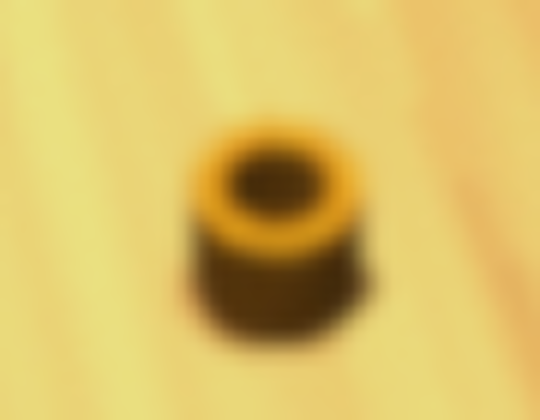

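```bash
python3 - <<'E'
from h import *
np.set_printoptions(precision=4,suppress=True)
g=lambda x,y,s,u,v:((x+.5)/s-.5+u,(y+.5)/s-.5+v)
sp=g(387,113,10,235,205); print("spindle side",onz("side",*sp,.063),tri(g(310,264,5,225,155),sp))
sc=g(277,187,12,265,285); print("spacer side",onz("side",*sc,.035),tri(g(216,180,8,360,200),sc))
sh=g(387,217,10,235,205); print("shoulder",onz("side",*sh,.02))
for p in [(262,205),(260,203)]: pass
c=ctrl.state(); 
from scipy.spatial.transform import Rotation as R
print(R.from_rotvec(c["orientation"]).as_matrix())
E
```

```text
spindle side [0.5704 0.0079 0.063 ] (array([0.5712, 0.0119, 0.0598]), np.float64(0.00017315612946311888))
spacer side [ 0.5318 -0.3284  0.035 ] (array([ 0.5328, -0.3252,  0.0314]), np.float64(0.0003727427714636669))
shoulder [0.5696 0.0077 0.02  ]
[[ 0.9445  0.3286 -0.0002]
 [ 0.3286 -0.9445  0.0016]
 [ 0.0003 -0.0016 -1.    ]]
```

```bash
cat >> h.py <<'E'
from scipy.spatial.transform import Rotation as Rn
def plan(x,y,z,yaw=None):
    """tool-frame shift and turn to reach tool-down pose at world xyz with tool-x heading yaw"""
    s=ctrl.state(); R=Rn.from_rotvec(s["orientation"]); p=s["tcp_pos"]; m=R.as_matrix()
    cy=np.arctan2(m[1,0],m[0,0]); yaw=cy if yaw is None else yaw
    T=Rn.from_euler("z",yaw)*Rn.from_euler("x",np.pi)
    print("t",round(s["time"],2),"pos",p.round(4),"yaw",cy.round(3),"open",round(s["opening"],4),"F",s["ft_force"].round(1),"q",s["q"].round(2))
    print("  slide",R.inv().apply(np.array([x,y,z])-p).round(4),"ang",(R.inv()*T).as_rotvec().round(4))
E
python3 -c "
from h import *
print(proj('top',[.181,-.519,.256]),proj('top',[.53,-.325,.035]))
plan(.5325,-.3255,.15)"
```

```text
[468.53776075 343.18141335] [386.7086484 222.898157 ]
t 0.1 pos [ 0.1807 -0.519   0.2556] yaw 0.335 open 0.0855 F [ 0.1  0.2 -0. ] q [-1.44  0.26  1.54 -0.    1.35 -0.2 ]
  slide [ 0.3958 -0.067   0.1058] ang [-0.0016 -0.0003  0.    ]
```

```bash
python3 -m handwheel '{"slide":[[0.04,-0.007,0.01],[0.08,-0.0135,0.02],[0.12,-0.02,0.03],[0.16,-0.027,0.042],[0.2,-0.034,0.053]],"angular":[[0,0,0],[0,0,0],[0,0,0],[0,0,0],[0,0,0]],"hand":[0.085,0.085,0.085,0.085,0.085]}' 30; python3 -c "
from h import *
plan(.5325,-.3255,.12,.335)"
```

```text
time: 0.52
tcp_pos: [0.3581, -0.4207, 0.2023]
orientation: [-3.096, -0.522, 0.0]
ft_force: [0.5, -0.4, -0.3]
opening: 0.0852
t 0.52 pos [ 0.3581 -0.4207  0.2023] yaw 0.334 open 0.0852 F [ 0.5 -0.4 -0.3] q [-1.07  0.31  1.61  0.    1.23  0.17]
  slide [ 0.196  -0.0325  0.0824] ang [-0.0022 -0.0003 -0.0009]
```

```bash
python3 -m handwheel '{"slide":[[0.04,-0.0065,0.016],[0.078,-0.013,0.032],[0.117,-0.0195,0.05],[0.157,-0.026,0.066],[0.196,-0.0325,0.082]],"angular":[[0,0,0],[0,0,0],[0,0,0],[0,0,0],[0,0,0]],"hand":[0.085,0.085,0.085,0.085,0.085]}'; python3 -c "
from h import *
plan(.5325,-.3255,.035,.335)
for n,i in snap('a1').items():
    pass
import cv2
a=cv2.imread('pics/a1_top.png')[190:260,340:430];b=cv2.imread('pics/a1_side.png')[230:340,230:340]
cv2.imwrite('pics/a1.png',np.hstack([cv2.resize(a,(400,311)),cv2.resize(b,(311,311))]))"
```

```text
time: 0.93
tcp_pos: [0.5269, -0.3277, 0.1223]
orientation: [-3.095, -0.522, 0.001]
ft_force: [0.8, -1.4, -0.0]
opening: 0.0853
t 0.93 pos [ 0.5269 -0.3277  0.1223] yaw 0.334 open 0.0853 F [ 0.8 -1.4 -0. ] q [-0.74  0.5   1.53  0.    1.12  0.5 ]
  slide [ 0.006  -0.      0.0873] ang [-0.003   0.0002 -0.0009]
```

View pics/a1.png

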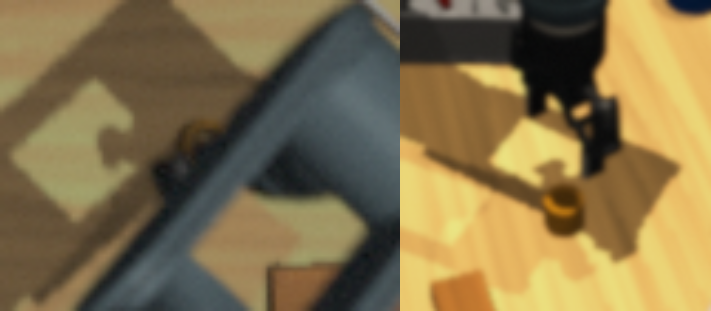

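View pics/a1_side.png

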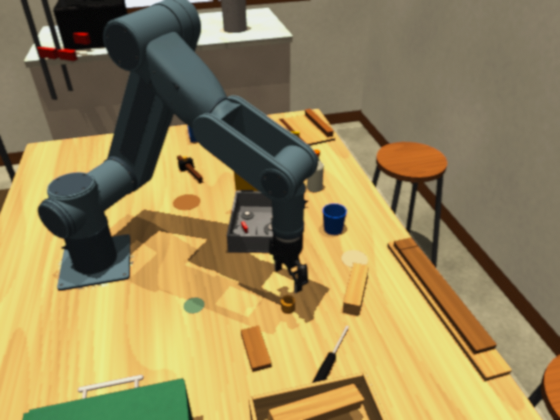

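```bash
python3 -m handwheel '{"slide":[[0.004,0,0.025],[0.006,0,0.05],[0.006,0,0.07],[0.006,0,0.087],[0.006,0,0.088]],"angular":[[0,0,0],[-0.003,0,0],[-0.003,0,0],[-0.003,0,0],[-0.003,0,0]],"hand":[0.085,0.085,0.085,0.085,0.085]}'; python3 -m handwheel '{"slide":[[0,0,0],[0,0,0],[0,0,0],[0,0,0],[0,0,0]],"angular":[[0,0,0],[0,0,0],[0,0,0],[0,0,0],[0,0,0]],"hand":[0.06,0.045,0.03,0.02,0.02]}' 20; python3 -c "
from h import *
plan(.5325,-.3255,.035,1.782)"
```

```text
time: 1.45
tcp_pos: [0.5312, -0.3203, 0.0281]
orientation: [-3.087, -0.528, 0.01]
ft_force: [0.5, 0.6, -0.4]
opening: 0.0848
time: 1.87
tcp_pos: [0.5322, -0.3217, 0.0299]
orientation: [-3.09, -0.529, 0.006]
ft_force: [-0.3, -0.9, 4.1]
opening: 0.0382
t 1.87 pos [ 0.5322 -0.3217  0.0299] yaw 0.339 open 0.0382 F [-0.3 -0.9  4.1] q [-0.72  0.61  1.59  0.    0.95  0.51]
  slide [-0.001   0.0036 -0.0051] ang [-0.0078 -0.003  -1.443 ]
```

```bash
python3 -m handwheel '{"slide":[[0,0,-0.003],[0,0,-0.006],[0,0,-0.006],[0,0,-0.006],[0,0,-0.006]],"angular":[[0,0,0],[0,0,0],[0,0,-0.12],[0,0,-0.24],[0,0,-0.36]],"hand":[0.06,0.085,0.085,0.085,0.085]}'; python3 -m handwheel '{"slide":[[0,0,0],[0,0,0],[0,0,0],[0,0,0],[0,0,0]],"angular":[[0,0,-0.12],[0,0,-0.24],[0,0,-0.36],[0,0,-0.48],[0,0,-0.6]],"hand":[0.085,0.085,0.085,0.085,0.085]}' ; python3 -c "
from h import *
plan(.5322,-.3217,.035,1.782)"
```

```text
time: 2.28
tcp_pos: [0.5323, -0.3216, 0.0365]
orientation: [-2.942, -1.082, 0.004]
ft_force: [0.7, 0.8, 1.2]
opening: 0.085
time: 2.7
tcp_pos: [0.5324, -0.3214, 0.0369]
orientation: [-2.485, -1.911, -0.0]
ft_force: [-0.2, 0.0, -0.3]
opening: 0.0849
t 2.7 pos [ 0.5324 -0.3214  0.0369] yaw 1.311 open 0.0849 F [-0.2  0.  -0.3] q [-0.72  0.6   1.59  0.    0.96 -0.46]
  slide [-0.0003 -0.0001  0.0019] ang [-0.0046 -0.0059 -0.4709]
```

```bash
python3 -m handwheel '{"slide":[[0,0,0],[0,0,0],[0,0,0.001],[0,0,0.001],[0,0,0.001]],"angular":[[0,0,-0.12],[0,0,-0.24],[0,0,-0.36],[0,0,-0.471],[0,0,-0.471]],"hand":[0.085,0.085,0.085,0.085,0.085]}'; python3 -m handwheel '{"slide":[[0,0,0],[0,0,0],[0,0,0],[0,0,0],[0,0,0]],"angular":[[0,0,0],[0,0,0],[0,0,0],[0,0,0],[0,0,0]],"hand":[0.06,0.045,0.03,0.02,0.02]}' 30; python3 -c "
from h import *
plan(.5325,-.3217,.035,1.782)"
```

```text
time: 3.12
tcp_pos: [0.5324, -0.3212, 0.0362]
orientation: [-1.965, -2.442, -0.003]
ft_force: [0.4, 0.0, 0.6]
opening: 0.0851
time: 3.53
tcp_pos: [0.5323, -0.3213, 0.0366]
orientation: [-1.967, -2.441, -0.003]
ft_force: [-0.9, 1.0, 3.6]
opening: 0.0395
t 3.53 pos [ 0.5323 -0.3213  0.0366] yaw 1.785 open 0.0395 F [-0.9  1.   3.6] q [-0.72  0.6   1.59  0.    0.96 -0.94]
  slide [-0.0005  0.0001  0.0016] ang [-0.0032 -0.0067  0.0031]
```

```bash
python3 -m handwheel '{"slide":[[0,0,0],[0,0,-0.01],[0,0,-0.035],[0,0,-0.075],[0,0,-0.11]],"angular":[[0,0,0],[0,0,0],[0,0,0],[0,0,0],[0,0,0]],"hand":[0.02,0.02,0.02,0.02,0.02]}' 40;  python3 -c "
from h import *
plan(.5705,.0155,.15,1.782)"
```

```text
time: 3.95
tcp_pos: [0.5322, -0.3213, 0.1475]
orientation: [-1.965, -2.438, -0.003]
ft_force: [1.0, -1.5, -2.0]
opening: 0.0386
t 3.95 pos [ 0.5322 -0.3213  0.1475] yaw 1.785 open 0.0386 F [ 1.  -1.5 -2. ] q [-0.72  0.48  1.49  0.    1.18 -0.94]
  slide [ 3.210e-01  1.089e-01 -1.000e-04] ang [-0.0045 -0.0088  0.0028]
```

```bash
python3 -m handwheel '{"slide":[[0.035,0.012,0],[0.07,0.024,0],[0.105,0.036,0],[0.14,0.048,0],[0.175,0.06,0]],"angular":[[0,0,0],[0,0,0],[0,0,0],[0,0,0],[0,0,0]],"hand":[0.02,0.02,0.02,0.02,0.02]}';  python3 -c "
from h import *
plan(.5705,.0155,.15,1.782);snap('b1')"
```

```text
time: 4.37
tcp_pos: [0.5534, -0.1359, 0.1493]
orientation: [-1.967, -2.438, -0.003]
ft_force: [0.2, 1.4, -2.1]
opening: 0.039
t 4.37 pos [ 0.5534 -0.1359  0.1493] yaw 1.784 open 0.039 F [ 0.2  1.4 -2.1] q [-0.44  0.39  1.63  0.    1.13 -0.65]
  slide [0.1444 0.0487 0.0003] ang [-0.0043 -0.0089  0.0018]
```

View pics/b1_top.png

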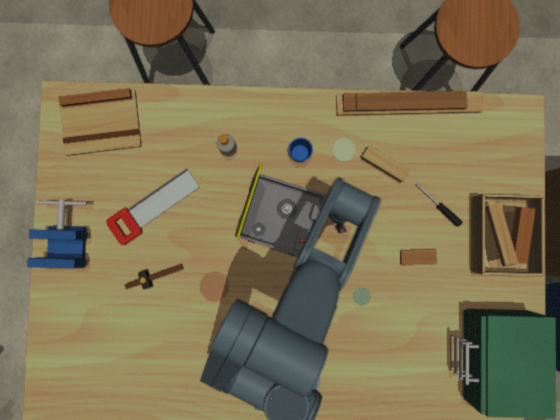

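View pics/b1_side.png

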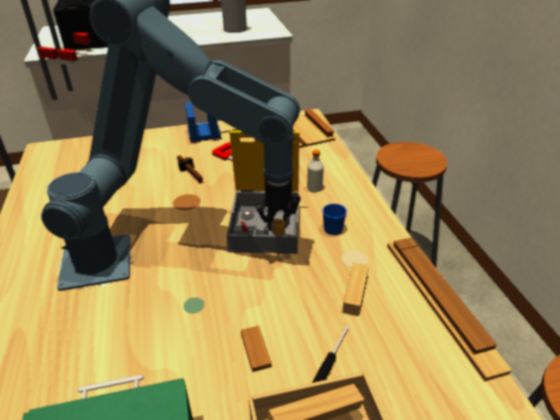

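```bash
python3 -m handwheel '{"slide":[[0.035,0.012,0],[0.07,0.024,0],[0.105,0.036,0],[0.135,0.0455,0],[0.144,0.0487,0]],"angular":[[0,0,0],[-0.002,-0.004,0],[-0.004,-0.008,0],[-0.004,-0.009,0],[-0.004,-0.009,0]],"hand":[0.02,0.02,0.02,0.02,0.02]}';  python3 -c "
from h import *
plan(.5705,.0155,.15,1.782);snap('b2')
a=cv2.imread('pics/b2_top.png')[140:270,220:380];b=cv2.imread('pics/b2_side.png')[70:270,180:350]
cv2.imwrite('pics/b2.png',np.hstack([cv2.resize(a,(430,350)),cv2.resize(b,(298,350))]))"
```

```text
time: 4.88
tcp_pos: [0.5694, 0.0234, 0.1509]
orientation: [-1.96, -2.45, -0.004]
ft_force: [-0.5, -0.7, -2.4]
opening: 0.0388
t 4.88 pos [0.5694 0.0234 0.1509] yaw 1.792 open 0.0388 F [-0.5 -0.7 -2.4] q [-0.16  0.38  1.63  0.    1.13 -0.38]
  slide [-0.0079 -0.0006  0.0009] ang [-0.0006 -0.0046  0.0101]
```

View pics/b2.png

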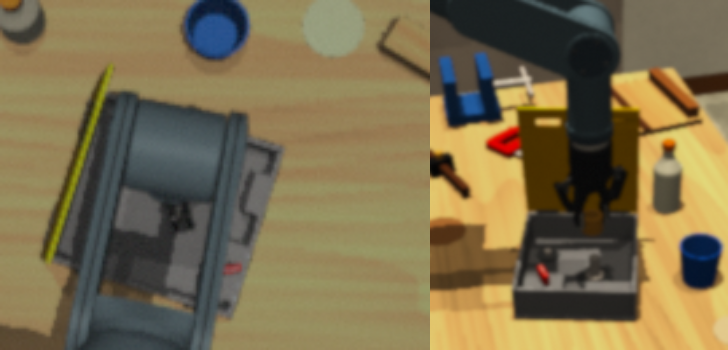

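```bash
python3 -m handwheel '{"slide":[[-0.008,-0.0005,0.01],[-0.008,-0.0005,0.03],[-0.008,-0.0005,0.035],[-0.008,-0.0005,0.035],[-0.008,-0.0005,0.035]],"angular":[[0,-0.004,0.01],[0,-0.004,0.01],[0,-0.004,0.01],[0,-0.004,0.01],[0,-0.004,0.01]],"hand":[0.02,0.02,0.02,0.02,0.02]}';  python3 -c "
from h import *
plan(.5705,.0155,.11,1.782);snap('b3')
b=cv2.imread('pics/b3_side.png')[170:250,225:305]
cv2.imwrite('pics/b3.png',cv2.resize(b,(560,560),interpolation=cv2.INTER_CUBIC))"
```

```text
time: 5.4
tcp_pos: [0.5706, 0.0119, 0.1153]
orientation: [-1.976, -2.441, 0.003]
ft_force: [0.5, 0.3, -1.7]
opening: 0.0388
t 5.4 pos [0.5706 0.0119 0.1153] yaw 1.781 open 0.0388 F [ 0.5  0.3 -1.7] q [-0.17  0.43  1.66 -0.    1.05 -0.38]
  slide [0.0035 0.0007 0.0053] ang [-0.0022  0.0007 -0.0012]
```

View pics/b3.png

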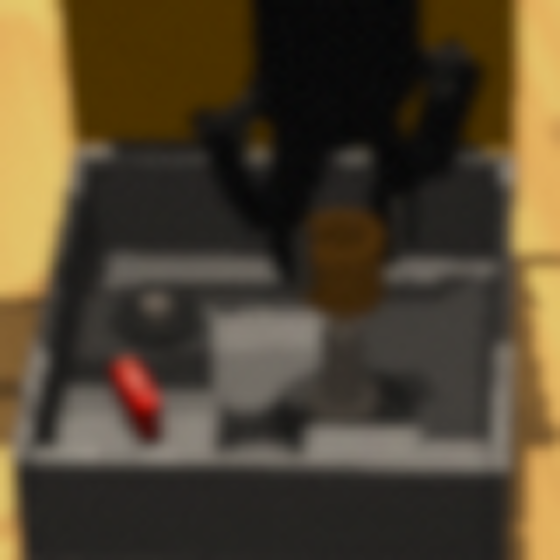

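```bash
python3 -c "
from h import *
print(onz('side',225+347.5/7-.5,170+232.5/7-.5,.1137), 'bias vs',ctrl.state()['tcp_pos'])
print(proj('side',[.5706,.0119,.1137]))
plan(.5705,.0145,.11,1.782)"
```

```text
[0.57463682 0.0096389  0.1137    ] bias vs [0.57139872 0.01234232 0.11637783]
[272.74517813 202.4943286 ]
t 5.5 pos [0.5714 0.0123 0.1164] yaw 1.781 open 0.0388 F [ 0.1  0.2 -1.5] q [-0.17  0.42  1.66 -0.    1.05 -0.38]
  slide [ 0.0023 -0.0004  0.0064] ang [ 0.0002  0.0015 -0.0006]
```

```bash
python3 -c "
from h import *
a=cv2.imread('pics/b3_side.png')
h=cv2.cvtColor(a,cv2.COLOR_BGR2HSV)
print('ring rows H/S/V')
for v in range(199,216): print(v,[tuple(map(int,h[v,u])) for u in range(266,283)])
" | sed 's/ //g' ; python3 -c "
import cv2
a=cv2.imread('pics/b3_side.png');b=cv2.imread('pics/side0.png')
print('gray shaft now, then')
for v in range(214,226): print(v,a[v,262:286].mean(1).astype(int),b[v,262:286].mean(1).astype(int))"
```

```text
ringrowsH/S/V
199[(150,28,9),(30,23,11),(20,45,17),(19,70,29),(15,87,41),(16,103,47),(15,110,51),(16,118,52),(15,120,51),(15,112,50),(16,108,45),(15,99,36),(17,81,22),(20,51,15),(20,35,22),(18,40,32),(24,43,30)]
200[(0,51,10),(10,55,14),(18,111,23),(16,140,40),(16,151,54),(15,163,61),(16,175,64),(16,183,64),(16,180,65),(16,178,63),(15,174,60),(16,173,50),(15,165,37),(15,128,24),(20,64,24),(20,46,33),(18,40,32)]
201[(15,46,11),(12,71,18),(16,131,33),(17,173,50),(17,193,62),(16,202,67),(17,209,66),(17,209,66),(16,209,67),(16,202,67),(16,209,67),(16,203,64),(16,208,54),(16,181,38),(14,97,29),(15,48,32),(15,33,31)]
202[(20,48,16),(17,69,26),(17,115,40),(15,164,53),(16,197,62),(17,215,64),(17,219,63),(17,222,62),(17,219,63),(16,210,63),(17,220,65),(17,218,68),(17,212,65),(17,200,51),(16,124,35),(20,48,32),(18,41,31)]
203[(20,38,20),(17,58,31),(18,96,40),(16,160,51),(17,198,58),(17,225,60),(17,225,59),(17,221,60),(17,221,60),(17,217,60),(17,219,63),(17,222,69),(17,219,70),(16,201,57),(16,140,40),(15,62,33),(18,41,31)]
204[(20,36,21),(20,46,33),(15,85,42),(15,150,51),(17,200,60),(17,218,62)
[... 4107 characters left out ...]
 143 142 142 141 139 133 123 106  83  69  64  62  66  86 110 125 133
 138 142 144 144 144 144]
223 [109 109 108 106 102  95  88  78  65  55  49  49  49  48  47  47  45  43
  45  47  48  49  51  55] [143 143 142 139 134 127 118 112 100  82  70  64  61  65  82 103 112 115
 123 132 139 143 145 145]
224 [109 108 104  98  89  80  74  67  59  52  49  49  49  48  49  48  43  37
  33  35  39  41  44  49] [143 142 138 129 119 110 109 117 112  92  74  65  62  65  82 104 111 105
 106 116 128 138 143 146]
225 [108 106  97  86  76  69  65  63  58  53  49  50  49  49  52  53  48  36
  30  29  32  37  41  45] [142 138 129 114 102  99 113 133 130 104  77  66  62  67  89 117 124 109
  98 100 114 128 139 144]
```

```bash
python3 -c "
from h import *
def ex(c,zb):
    a=np.linspace(0,2*np.pi,361)
    P=np.array([proj('side',[c[0]+.02*np.cos(t),c[1]+.02*np.sin(t),z]) for z in(zb,zb+.035) for t in a])
    return P.min(0),P.max(0)
print('bench pred',ex((.5323,-.3213),0)); print('b3 pred',ex((.571,.0121),.0795))
a=cv2.imread('pics/side0.png');h=cv2.cvtColor(a,cv2.COLOR_BGR2HSV)
for v in list(range(292,300))+list(range(309,317)): print(v,h[v,284:292,1],h[v,284:292,2])
r=[(a[v,278:300].astype(int)) for v in (301,303)]
for x in r: print(x.sum(1))
h=cv2.cvtColor(cv2.imread('pics/b3_side.png'),cv2.COLOR_BGR2HSV)
for v in range(195,201): print(v,h[v,270:279,1],h[v,270:279,2])
print('spindle top pred',proj('side',[.569,.015,.063]), 'meas 273.1 216.0')
print('top: pred spindle',proj('top',[.569,.015,.063]),'ring',proj('top',[.5323,-.3213,.035]))
"
```

```text
bench pred (array([279.80025815, 292.71022018]), array([294.54584127, 312.52904677]))
b3 pred (array([266.56149687, 198.56263404]), array([279.24910736, 214.79450985]))
292 [119 123 123 124 123 122 124 126] [234 234 234 234 234 234 234 234]
293 [120 123 126 129 126 124 125 125] [234 234 234 234 234 234 234 234]
294 [129 135 143 147 143 141 138 134] [234 234 234 233 234 234 234 234]
295 [156 165 177 181 179 174 167 158] [234 233 231 230 231 232 233 233]
296 [190 199 207 212 209 208 203 189] [230 225 214 207 209 216 224 229]
297 [212 220 224 223 222 223 219 211] [212 187 163 153 155 166 186 210]
298 [222 224 229 224 222 225 223 221] [172 131 106  98 100 110 134 173]
299 [229 227 219 221 223 222 222 224] [136  90  77  76  79  84 100 140]
309 [221 221 224 220 219 221 220 218] [82 82 81 81 79 76 73 69]
310 [219 218 220 217 219 218 223 219] [84 82 81 80 78 75 72 71]
311 [208 213 215 214 222 218 211 201] [92 85 82 80 77 75 76 80]
312 [178 191 197 198 197 198 186 172] [126 107  96  90  88  89  96 117]
313 [155 160 163 163 162 162 158 154] [179 161 149 144 142 145 155 175]
314 [139 141 142 14
[... 209 characters left out ...]
 451 411 349 247 168 139 137 141 152 176 248 343 410 446 494
 540 559 560 561]
[564 545 469 371 352 372 374 346 307 279 281 302 335 371 377 359 365 451
 535 560 560 561]
195 [15 19 29 28 33 28 28 31 31] [17 27 35 37 39 37 36 33 25]
196 [23 32 22 27 27 27 28 17 24] [22 32 35 38 38 38 36 30 21]
197 [27 29 33 27 27 27 29 27 14] [28 35 39 38 38 38 35 28 18]
198 [39 47 50 51 56 51 42 36 28] [33 38 41 40 41 40 36 28 18]
199 [ 87 103 110 118 120 112 108  99  81] [41 47 51 52 51 50 45 36 22]
200 [151 163 175 183 180 178 174 173 165] [54 61 64 64 65 63 60 50 37]
spindle top pred [272.33269916 214.61363889] meas 273.1 216.0
top: pred spindle [285.65036314 207.94402493] ring [385.61509432 222.18202719]
```

```bash
python3 -c "
from h import *
t=cv2.imread('pics/top0.png')
print(t[198:218,278:297].mean(2).astype(int))
for z in(.012,.02,.063): print(z,onz('top',286.6,207.4,z))
"
```

```text
[[110 108 108 111 107 109 104  95  98  98  95 100 106 108 109 108 108 107
  107]
 [110 110 109 106  96  93  87  77  74  75  76  80  95 102 104 106 108 110
  108]
 [111 109 105  91  76  77  77  77  77  75  78  76  82  86  95 105 105 106
  108]
 [109  95  90  79  77  78  79  74  75  75  74  75  76  76  82  89  98 105
  107]
 [101  80  76  76  78  78  77  79  80  80  79  77  76  77  75  77  84 100
  106]
 [ 93  78  76  77  76  82  88  97 108 100  96  86  78  77  77  78  82  92
  104]
 [ 80  79  74  77  81  98 114 113 128 123 119 117  89  80  78  77  78  85
  102]
 [ 77  74  74  80  90 107 126 113 125 127 128 139 119  95  79  80  75  81
   96]
 [ 74  76  77  85 104 102 113 129 146 149 141 138 143 124  85  78  76  80
   91]
 [ 76  75  78  93 114 105 116 144 155 155 150 133 148 139  88  77  73  79
   88]
 [ 73  74  78  94 121 122 120 138 155 155 148 136 151 143  92  79  77  76
   85]
 [ 74  76  78  90 125 143 120 116 143 143 134 132 152 137  92  80  75  79
   87]
 [ 75  78  76  83 113 146 123 103 111 116 121 137 145 122  83  77  79  75
   85]
 [ 77  76  76  78 100 141 146 125 110 113 125 141 133 101  79  74  75  81
   87]
 [ 77  76  77  77  85 115 135 134 137 138 132 130 104  83  78  77  75  79
   95]
 [ 78  77  79  77  77  80  96 110 119 123 105  98  80  77  77  76  75  80
  100]
 [ 86  83  77  75  77  74  76  83  85  84  79  80  76  77  78  77  80  91
  104]
 [105  93  85  78  74  73  75  77  76  77  78  77  79  79  77  82  91 103
  108]
 [107 105  93  76  74  73  77  77  77  77  76  77  77  79  85  92 104 109
  111]
 [108 109 101  88  87  74  77  80  76  78  80  80  83  87  98 106 109 108
  107]]
0.012 [0.5744092  0.01137717 0.012     ]
0.02 [0.57385617 0.01146188 0.02      ]
0.063 [0.5708836  0.01191717 0.063     ]
```

```bash
python3 -c "
from h import *
plan(.5695,.0122,.099,1.782)"
```

```text
t 5.5 pos [0.5714 0.0123 0.1164] yaw 1.781 open 0.0388 F [ 0.1  0.2 -1.5] q [-0.17  0.42  1.66 -0.    1.05 -0.38]
  slide [ 0.0003 -0.0019  0.0174] ang [ 0.0002  0.0015 -0.0006]
```

```bash
python3 -m handwheel '{"slide":[[0.0003,-0.002,0.003],[0.0003,-0.002,0.008],[0.0003,-0.002,0.013],[0.0003,-0.002,0.016],[0.0003,-0.002,0.0175]],"angular":[[0,0,0],[0,0.0015,0],[0,0.0015,0],[0,0.0015,0],[0,0.0015,0]],"hand":[0.02,0.02,0.02,0.02,0.02]}';  python3 -m handwheel '{"slide":[[0,0,0],[0,0,0.001],[0,0,0.002],[0,0,0.003],[0,0,0.004]],"angular":[[0,0,0],[0,0,0],[0,0,0],[0,0,0],[0,0,0]],"hand":[0.02,0.02,0.02,0.02,0.02]}';python3 -c "
from h import *
plan(.5695,.0122,.09,1.782)"
```

```text
time: 5.92
tcp_pos: [0.5689, 0.0124, 0.0981]
orientation: [-1.975, -2.442, 0.001]
ft_force: [-0.5, -0.1, -1.5]
opening: 0.0387
time: 6.33
tcp_pos: [0.569, 0.0123, 0.0942]
orientation: [-1.975, -2.442, 0.0]
ft_force: [-0.4, -0.3, -2.6]
opening: 0.0387
t 6.33 pos [0.569  0.0123 0.0942] yaw 1.782 open 0.0387 F [-0.4 -0.3 -2.6] q [-0.17  0.45  1.69  0.    1.   -0.39]
  slide [-0.0002  0.0004  0.0042] ang [-0.0006 -0.0003 -0.0004]
```

```bash
python3 -m handwheel '{"slide":[[0,0,0.003],[0,0,0.006],[0,0,0.009],[0,0,0.012],[0,0,0.015]],"angular":[[0,0,0],[0,0,0],[0,0,0],[0,0,0],[0,0,0]],"hand":[0.02,0.02,0.02,0.02,0.02]}';  python3 -m handwheel '{"slide":[[0,0,0.003],[0,0,0.007],[0,0,0.011],[0,0,0.014],[0,0,0.016]],"angular":[[0,0,0],[0,0,0],[0,0,0],[0,0,0],[0,0,0]],"hand":[0.02,0.02,0.02,0.02,0.02]}';python3 -c "
from h import *
plan(.569,.0122,.0566,1.782)"
```

```text
time: 6.75
tcp_pos: [0.5689, 0.0124, 0.0787]
orientation: [-1.975, -2.442, 0.001]
ft_force: [0.2, 0.2, -2.3]
opening: 0.0389
time: 7.17
tcp_pos: [0.5687, 0.0124, 0.0621]
orientation: [-1.974, -2.442, 0.001]
ft_force: [0.3, -0.7, -2.1]
opening: 0.0385
t 7.17 pos [0.5687 0.0124 0.0621] yaw 1.782 open 0.0385 F [ 0.3 -0.7 -2.1] q [-0.17  0.49  1.72  0.    0.94 -0.39]
  slide [-0.0003  0.0003  0.0055] ang [-0.0016 -0.0007 -0.0004]
```

```bash
python3 -m handwheel '{"slide":[[0,0,0.002],[0,0,0.004],[0,0,0.0055],[0,0,0.0065],[0,0,0.0065]],"angular":[[0,0,0],[0,0,0],[0,0,0],[0,0,0],[0,0,0]],"hand":[0.02,0.02,0.02,0.02,0.02]}';python3 -c "
from h import *
plan(.569,.0122,.0566,1.782)"
```

```text
time: 7.58
tcp_pos: [0.5687, 0.0123, 0.0567]
orientation: [-1.974, -2.442, 0.001]
ft_force: [-4.1, -0.7, 6.8]
opening: 0.0388
t 7.58 pos [0.5687 0.0123 0.0567] yaw 1.782 open 0.0388 F [-4.1 -0.7  6.8] q [-0.17  0.5   1.72 -0.    0.92 -0.39]
  slide [-0.0001  0.0003  0.0001] ang [-0.0013 -0.0003 -0.0002]
```

```bash
python3 -m handwheel '{"slide":[[0,0,-0.0005],[0,0,-0.0005],[0,0,-0.0005],[0,0,-0.0005],[0,0,-0.005]],"angular":[[0,0,0],[0,0,0],[0,0,0],[0,0,0],[0,0,0]],"hand":[0.05,0.065,0.065,0.065,0.065]}';python3 -m handwheel '{"slide":[[0,0,-0.02],[0,0,-0.04],[0,0,-0.07],[0,0,-0.1],[0,0,-0.12]],"angular":[[0,0,0],[0,0,0],[0,0,0],[0,0,0],[0,0,0]],"hand":[0.065,0.065,0.065,0.065,0.065]}';python3 -c "
from h import *
plan(.4655,-.046,.14,1.782);snap('c1')
a=cv2.imread('pics/c1_top.png')[155:270,225:345];b=cv2.imread('pics/c1_side.png')[190:260,225:305]
cv2.imwrite('pics/c1.png',np.hstack([cv2.resize(a,(390,373)),cv2.resize(b,(400,373))]))"
```

```text
time: 8.0
tcp_pos: [0.5681, 0.0124, 0.061]
orientation: [-1.974, -2.441, 0.003]
ft_force: [-0.6, -0.6, 0.2]
opening: 0.065
time: 8.42
tcp_pos: [0.5693, 0.0123, 0.1841]
orientation: [1.975, 2.443, -0.0]
ft_force: [1.7, 0.5, 0.2]
opening: 0.065
t 8.42 pos [0.5693 0.0123 0.1841] yaw 1.782 open 0.065 F [1.7 0.5 0.2] q [-0.17  0.35  1.59 -0.    1.2  -0.39]
  slide [-0.0352 -0.1137  0.0441] ang [ 0.0001  0.0002 -0.0002]
```

View pics/c1.png

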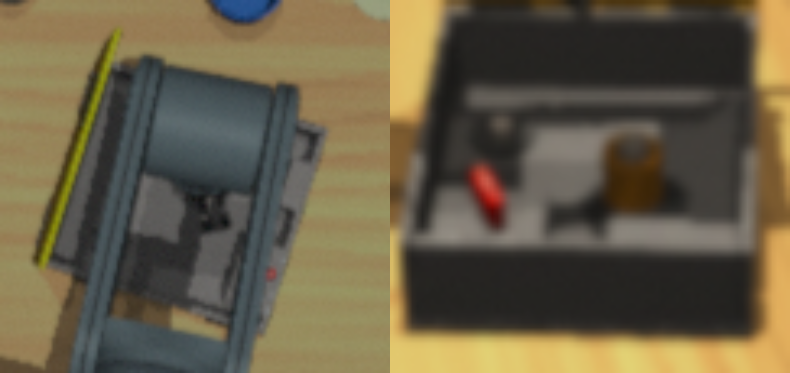

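```bash
python3 -m handwheel '{"slide":[[-0.01,-0.035,0.005],[-0.021,-0.07,0.015],[-0.032,-0.1,0.03],[-0.035,-0.1137,0.042],[-0.035,-0.1137,0.045]],"angular":[[0,0,0],[0,0,0],[0,0,0],[0,0,0],[0,0,0]],"hand":[0.05,0.05,0.05,0.05,0.05]}' 20;python3 -c "
from h import *
plan(.4655,-.0462,.1,1.782);snap('c2')
b=cv2.imread('pics/c2_side.png')[150:260,205:305]
cv2.imwrite('pics/c2.png',cv2.resize(b,(500,550)))"
```

```text
time: 8.93
tcp_pos: [0.4628, -0.0462, 0.1376]
orientation: [-1.977, -2.44, 0.0]
ft_force: [-0.2, -0.6, 0.5]
opening: 0.0502
t 8.93 pos [ 0.4628 -0.0462  0.1376] yaw 1.78 open 0.0502 F [-0.2 -0.6  0.5] q [-0.34  0.23  1.9   0.    1.02 -0.55]
  slide [-0.0006  0.0027  0.0376] ang [-0.0009 -0.0008 -0.002 ]
```

View pics/c2.png

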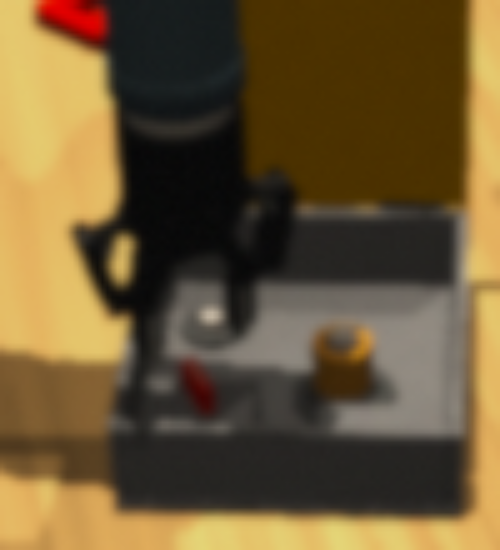

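```bash
python3 -m handwheel '{"slide":[[-0.0006,0.0027,0.01],[-0.0006,0.0027,0.02],[-0.0006,0.0027,0.03],[-0.0006,0.0027,0.036],[-0.0006,0.0027,0.0375]],"angular":[[0,0,0],[0,0,0],[0,0,0],[0,0,0],[0,0,0]],"hand":[0.05,0.05,0.05,0.05,0.05]}' 20;python3 -m handwheel '{"slide":[[0,0,0],[0,0,0],[0,0,0],[0,0,0],[0,0,0]],"angular":[[0,0,0],[0,0,0],[0,0,0],[0,0,0],[0,0,0]],"hand":[0.035,0.02,0.01,0.005,0.005]}' 20;python3 -c "
from h import *
plan(.4655,-.0462,.1,2.867)"
```

```text
time: 9.45
tcp_pos: [0.4702, -0.0456, 0.1007]
orientation: [1.974, 2.441, 0.003]
ft_force: [-0.8, -0.2, -0.0]
opening: 0.0503
time: 9.87
tcp_pos: [0.4651, -0.0466, 0.1009]
orientation: [-1.97, -2.441, 0.01]
ft_force: [-19.7, -9.5, 15.0]
opening: 0.0093
t 9.87 pos [ 0.4651 -0.0466  0.1009] yaw 1.784 open 0.0093 F [-19.7  -9.5  15. ] q [-0.34  0.29  1.93 -0.01  0.93 -0.55]
  slide [0.0003 0.0004 0.0009] ang [-0.0075 -0.0044 -1.0832]
```

```bash
python3 -m handwheel '{"slide":[[0,0,-0.001],[0,0,-0.0015],[0,0,-0.0015],[0,0,-0.0015],[0,0,-0.0015]],"angular":[[0,0,0],[0,0,0],[0,0,0],[0,0,-0.06],[0,0,-0.14]],"hand":[0.005,0.005,0.005,0.005,0.005]}' 20;python3 -c "
from h import *
plan(.4655,-.0462,.1,2.867)"
```

```text
time: 10.28
tcp_pos: [0.4648, -0.0467, 0.1015]
orientation: [-1.79, -2.574, 0.011]
ft_force: [2.4, -2.9, -16.1]
opening: 0.0093
t 10.28 pos [ 0.4648 -0.0467  0.1015] yaw 1.926 open 0.0093 F [  2.4  -2.9 -16.1] q [-0.34  0.29  1.92 -0.01  0.94 -0.69]
  slide [0.0002 0.0008 0.0015] ang [-0.008  -0.0059 -0.9406]
```

```bash
python3 -m handwheel '{"slide":[[0,0,0.0005],[0,0,0.0005],[0,0,0.0005],[0,0,0.0005],[0,0,0.0005]],"angular":[[0,0,-0.11],[0,0,-0.22],[0,0,-0.33],[0,0,-0.44],[0,0,-0.54]],"hand":[0.005,0.005,0.005,0.005,0.005]}' 20;python3 -m handwheel '{"slide":[[0,0,0],[0,0,0],[0,0,0],[0,0,0],[0,0,0]],"angular":[[0,0,-0.1],[0,0,-0.2],[0,0,-0.3],[0,0,-0.4],[0,0,-0.4]],"hand":[0.005,0.005,0.005,0.005,0.005]}' 20;python3 -c "
from h import *
plan(.4655,-.0462,.1,2.867)"
```

```text
time: 10.7
tcp_pos: [0.4648, -0.0467, 0.1013]
orientation: [-1.029, -2.96, 0.008]
ft_force: [-1.0, -0.9, -3.9]
opening: 0.0096
time: 11.12
tcp_pos: [0.4648, -0.0468, 0.1014]
orientation: [-0.415, -3.105, 0.006]
ft_force: [0.7, -0.6, -7.6]
opening: 0.0095
t 11.12 pos [ 0.4648 -0.0468  0.1014] yaw 2.876 open 0.0095 F [ 0.7 -0.6 -7.6] q [-0.34  0.29  1.92 -0.01  0.94 -1.64]
  slide [-0.0005  0.0007  0.0014] ang [-0.0048 -0.0086  0.0088]
```

```bash
python3 -m handwheel '{"slide":[[0,0,0],[0,0,0],[0,0,0],[0,0,-0.03],[0,0,-0.07]],"angular":[[0,0,0],[0,0,0],[0,0,0],[0,0,0],[0,0,0]],"hand":[0.02,0.035,0.05,0.05,0.05]}' 20;python3 -m handwheel '{"slide":[[0,0,-0.04],[0,0,-0.08],[0,0,-0.12],[0,0,-0.16],[0,0,-0.2]],"angular":[[0,0,0.11],[0,0,0.22],[0,0,0.33],[0,0,0.44],[0,0,0.55]],"hand":[0.05,0.05,0.03,0.01,0.0]}' 20;python3 -c "
from h import *
plan(.6243,.1523,.385,1.296);snap('d1')
a=cv2.imread('pics/d1_top.png')[155:270,225:345];b=cv2.imread('pics/d1_side.png')[180:260,225:305]
cv2.imwrite('pics/d1.png',np.hstack([cv2.resize(a,(390,373)),cv2.resize(b,(373,373))]))"
```

```text
time: 11.53
tcp_pos: [0.4633, -0.0458, 0.1698]
orientation: [-0.417, -3.097, 0.003]
ft_force: [1.8, -0.3, -0.1]
opening: 0.0499
time: 11.95
tcp_pos: [0.4661, -0.0455, 0.3726]
orientation: [-1.253, -2.866, 0.009]
ft_force: [0.7, -0.7, -1.1]
opening: 0.0143
t 11.95 pos [ 0.4661 -0.0455  0.3726] yaw 2.317 open 0.0143 F [ 0.7 -0.7 -1.1] q [-0.33  0.06  1.49 -0.    1.6  -1.08]
  slide [ 0.0379  0.2503 -0.0148] ang [-0.0152 -0.0036  1.0215]
```

View pics/d1.png

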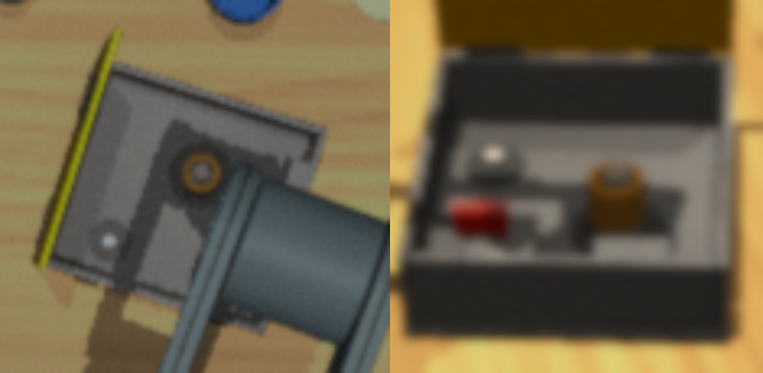

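Spacer ringed round the spindle (zoom 200,173), and the red wing (480,218) lies parallel to the front rim, so both steps look done. I'm moving behind the guard next.

```bash
python3 -m handwheel '{"slide":[[0.005,0.03,-0.012],[0.009,0.06,-0.015],[0.014,0.095,-0.015],[0.019,0.13,-0.015],[0.025,0.165,-0.015]],"angular":[[0,0,0.11],[0,0,0.22],[0,0,0.33],[0,0,0.44],[0,0,0.55]],"hand":[0,0,0,0,0]}' 20;python3 -c "
from h import *
plan(.6243,.1523,.385,1.296)"
```

```text
time: 12.47
tcp_pos: [0.5736, 0.0856, 0.3915]
orientation: [1.997, 2.424, -0.007]
ft_force: [0.9, -0.7, -0.1]
opening: -0.0003
t 12.47 pos [0.5736 0.0856 0.3915] yaw 1.764 open -0.0003 F [ 0.9 -0.7 -0.1] q [-0.04  0.27  1.2  -0.    1.67 -0.23]
  slide [0.0558 0.0626 0.0061] ang [-0.0021  0.0044  0.4676]
```

```bash
python3 -m handwheel '{"slide":[[0.018,0.02,0],[0.037,0.042,0],[0.056,0.0625,0.002],[0.056,0.0625,0.003],[0.056,0.0625,0.004]],"angular":[[0,0,0.11],[0,0,0.22],[0,0,0.33],[0,0,0.44],[0,0,0.467]],"hand":[0,0,0,0,0]}' 20;python3 -c "
from h import *
plan(.6243,.1523,.312,1.296);snap('d2')
a=cv2.imread('pics/d2_top.png')[140:270,215:345];b=cv2.imread('pics/d2_side.png')[70:260,205:345]
cv2.imwrite('pics/d2.png',np.hstack([cv2.resize(a,(400,400)),cv2.resize(b,(295,400))]))"
```

```text
time: 12.88
tcp_pos: [0.6247, 0.1543, 0.3852]
orientation: [2.507, 1.892, -0.01]
ft_force: [-0.4, -0.9, -0.2]
opening: 0.0001
t 12.88 pos [0.6247 0.1543 0.3852] yaw 1.293 open 0.0001 F [-0.4 -0.9 -0.2] q [ 0.07  0.39  1.04 -0.    1.71  0.35]
  slide [-0.0016  0.0004  0.0733] ang [-0.0031  0.0053 -0.003 ]
```

View pics/d2.png

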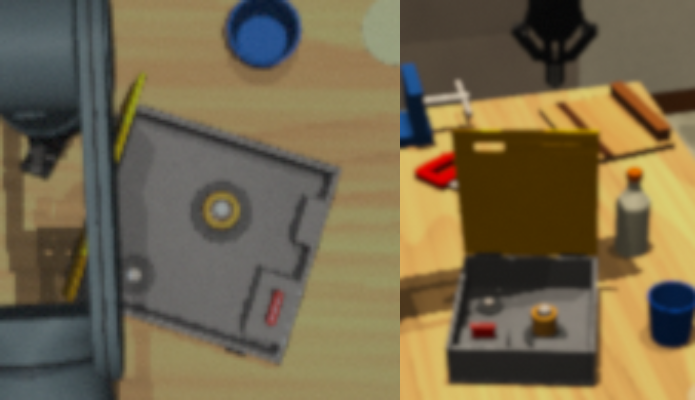

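```bash
python3 -c "
from h import *
for z in(.3,.35,.4,.45,.5): print(z,proj('side',[.569,.02,z]))"
```

```text
0.3 [270.4638296 150.2235582]
0.35 [270.1023844  135.16916368]
0.4 [269.72496694 119.44951551]
0.45 [269.33049457 103.01952102]
0.5 [268.91778455  85.82991801]
```

```bash
python3 -m handwheel '{"slide":[[0,0,0.02],[0,0,0.045],[0,0,0.065],[0,0,0.069],[0,0,0.069]],"angular":[[-0.003,0.005,0],[-0.003,0.005,0],[-0.003,0.005,0],[-0.003,0.005,0],[-0.003,0.005,0]],"hand":[0,0,0,0,0]}' 20;python3 -c "
from h import *
plan(.617,.1263,.3165,1.296);snap('d3')
b=cv2.imread('pics/d3_side.png')[70:260,205:345]
cv2.imwrite('pics/d3.png',cv2.resize(b,(413,560)))"
```

```text
time: 13.4
tcp_pos: [0.6229, 0.1524, 0.3154]
orientation: [-2.502, -1.897, 0.005]
ft_force: [-0.2, -0.4, 0.9]
opening: 0.0001
t 13.4 pos [0.6229 0.1524 0.3154] yaw 1.298 open 0.0001 F [-0.2 -0.4  0.9] q [ 0.07  0.4   1.19 -0.    1.55  0.34]
  slide [-0.0268  0.0013 -0.0011] ang [-0.0031  0.0014  0.0015]
```

View pics/d3.png

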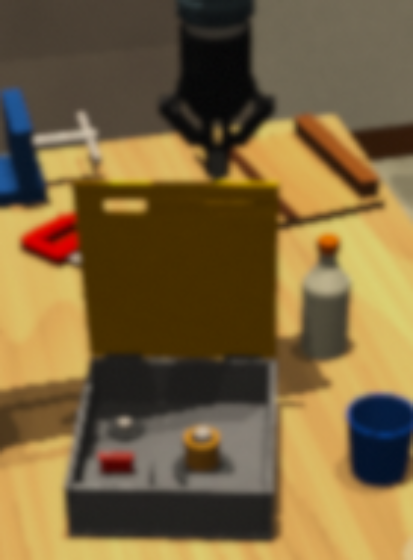

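```bash
python3 -c "
from h import *
print('tip',proj('side',[.6229,.1524,.2904]))
ay=np.array([.2715,.9624,0]);H=np.array([.6189,.1331,.07])
for th in(1.45,1.35): print('edge',proj('side',H-ay*(.245*np.cos(th)-.006*np.sin(th))+[0,0,.245*np.sin(th)+.006*np.cos(th)]), proj('side',H-ay*(.245*np.cos(th))+[0,0,.245*np.sin(th)]))"
```

```text
tip [277.76483987 130.62073049]
edge [277.57618339 130.3618551 ] [277.50285906 131.47333715]
edge [277.2776579 135.108401 ] [277.20632502 136.40302376]
```

```bash
python3 -m handwheel '{"slide":[[-0.015,0.001,0],[-0.028,0.001,0],[-0.045,0.001,0.002],[-0.062,0.001,0.006],[-0.08,0.001,0.01]],"angular":[[-0.003,0.001,0],[-0.003,0.001,0],[-0.003,0.001,0],[-0.003,0.001,0],[-0.003,0.001,0]],"hand":[0,0,0,0,0]}' 20;python3 -c "
from h import *
plan(.5863,.0178,.2745,1.296);snap('e1')
b=cv2.imread('pics/e1_side.png')[70:260,205:345]
cv2.imwrite('pics/e1.png',cv2.resize(b,(413,560)))"
```

```text
time: 13.92
tcp_pos: [0.6038, 0.0741, 0.31]
orientation: [2.499, 1.895, 0.011]
ft_force: [1.0, 2.1, -1.5]
opening: -0.0002
t 13.92 pos [0.6038 0.0741 0.31  ] yaw 1.297 open -0.0002 F [ 1.   2.1 -1.5] q [-0.06  0.33  1.3   0.    1.5   0.21]
  slide [-0.059  -0.0019  0.0353] ang [ 0.0083 -0.0028  0.0015]
```

View pics/e1.png

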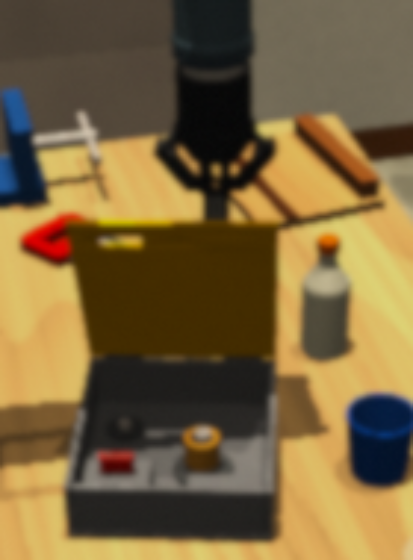

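```bash
python3 -m handwheel '{"slide":[[-0.016,-0.001,0.008],[-0.031,-0.002,0.018],[-0.059,-0.002,0.0355],[-0.0845,-0.002,0.057],[-0.106,-0.002,0.082]],"angular":[[0.004,-0.001,0],[0.008,-0.003,0],[0.008,-0.003,0],[0.008,-0.003,0],[0.008,-0.003,0]],"hand":[0,0,0,0,0]}' 20;python3 -c "
from h import *
plan(.5661,-.0569,.1692,1.296);snap('e2')
s=ctrl.state();print((s['tcp_pos'][:2]-[.6189,.1331])@[.2715,.9624])
b=cv2.imread('pics/e2_side.png')[70:260,205:345]
cv2.imwrite('pics/e2.png',cv2.resize(b,(413,560)))"
```

```text
time: 14.43
tcp_pos: [0.5738, -0.0302, 0.2292]
orientation: [2.503, 1.892, 0.002]
ft_force: [0.9, 2.7, 1.4]
opening: 0.0002
t 14.43 pos [ 0.5738 -0.0302  0.2292] yaw 1.294 open 0.0002 F [0.9 2.7 1.4] q [-0.25  0.32  1.52 -0.    1.3   0.03]
  slide [-0.0277 -0.0003  0.0601] ang [ 0.0038  0.0016 -0.0017]
-0.1712893164528506
```

View pics/e2.png

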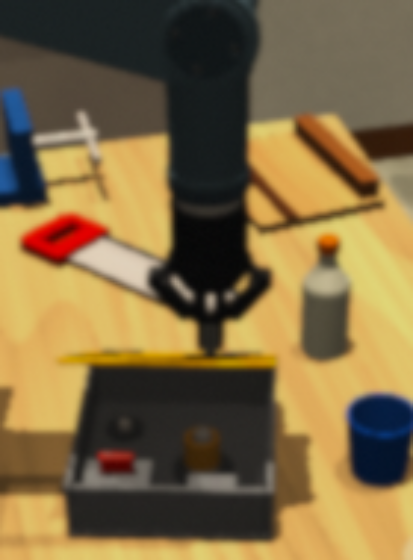

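```bash
python3 -m handwheel '{"slide":[[-0.007,0,0.014],[-0.014,0,0.029],[-0.027,0,0.06],[-0.033,0,0.081],[-0.037,0,0.096]],"angular":[[0.004,0,0],[0.004,0,0],[0.004,0,0],[0.004,0,0],[0.004,0,0]],"hand":[0,0,0,0,0]}' 20;python3 -c "
from h import *
plan(.5616,-.07,.104,1.296);snap('e3')
s=ctrl.state();print((s['tcp_pos'][:2]-[.6189,.1331])@[.2715,.9624])
a=cv2.imread('pics/e3_top.png')[155:270,225:345];b=cv2.imread('pics/e3_side.png')[150:260,205:315]
cv2.imwrite('pics/e3.png',np.hstack([cv2.resize(a,(390,373)),cv2.resize(b,(373,373))]))"
```

```text
time: 14.95
tcp_pos: [0.5621, -0.0671, 0.1297]
orientation: [-2.508, -1.887, 0.009]
ft_force: [2.5, 3.5, 4.4]
opening: 0.0001
t 14.95 pos [ 0.5621 -0.0671  0.1297] yaw 1.29 open 0.0001 F [2.5 3.5 4.4] q [-0.31  0.4   1.66 -0.    1.08 -0.03]
  slide [-0.0028  0.0005  0.0257] ang [-0.0058  0.0024 -0.0058]
-0.2083219247927894
```

View pics/e3.png

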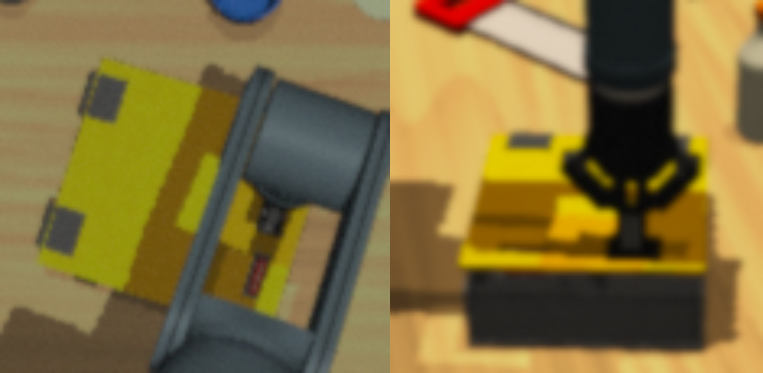

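```bash
python3 -m handwheel '{"slide":[[-0.002,0,0.006],[-0.003,0,0.012],[-0.003,0,0.018],[-0.003,0,0.023],[-0.003,0,0.0265]],"angular":[[-0.005,0,0],[-0.005,0.002,0],[-0.005,0.002,0],[-0.005,0.002,0],[-0.005,0.002,0]],"hand":[0,0,0,0,0]}' 20;python3 -c "
from h import *
plan(.5616,-.07,.104,1.296)
"
```

```text
time: 15.47
tcp_pos: [0.5608, -0.07, 0.1029]
orientation: [-2.509, -1.889, 0.004]
ft_force: [1.1, 0.3, 13.4]
opening: 0.0002
t 15.47 pos [ 0.5608 -0.07    0.1029] yaw 1.291 open 0.0002 F [ 1.1  0.3 13.4] q [-0.32  0.43  1.69 -0.    1.02 -0.04]
  slide [ 0.0002  0.0007 -0.0011] ang [-0.0022  0.0012 -0.0054]
```

```bash
python3 -m handwheel '{"slide":[[0,0,0.0015],[0,0,0.0015],[0,0,0.0015],[0,0,0.0015],[0,0,0.0015]],"angular":[[0,0,0],[0,0,0],[0,0,0],[0,0,0],[0,0,0]],"hand":[0,0,0,0,0]}' 20;python3 -m handwheel '{"slide":[[0,0,0.001],[0,0,0.001],[0,0,0.001],[0,0,0.001],[0,0,0.001]],"angular":[[0,0,0],[0,0,0],[0,0,0],[0,0,0],[0,0,0]],"hand":[0,0,0,0,0]}' 20;python3 -c "
from h import *
plan(.5616,-.07,.104,1.296);snap('f1')
plan(.5616,-.07,.104,1.296)
a=cv2.imread('pics/f1_top.png')[155:270,225:345];b=cv2.imread('pics/f1_side.png')[150:260,205:315]
cv2.imwrite('pics/f1.png',np.hstack([cv2.resize(a,(390,373)),cv2.resize(b,(373,373))]))"
```

```text
time: 15.88
tcp_pos: [0.5609, -0.07, 0.1028]
orientation: [-2.509, -1.89, 0.003]
ft_force: [-3.4, 1.0, 12.8]
opening: 0.0003
time: 16.3
tcp_pos: [0.5609, -0.0701, 0.103]
orientation: [2.509, 1.89, -0.004]
ft_force: [-3.5, 1.5, 11.2]
opening: 0.0001
t 16.3 pos [ 0.5609 -0.0701  0.103 ] yaw 1.291 open 0.0001 F [-3.5  1.5 11.2] q [-0.32  0.43  1.69 -0.    1.02 -0.04]
  slide [ 0.0002  0.0006 -0.001 ] ang [-0.0011  0.002  -0.0051]
t 16.4 pos [ 0.5609 -0.07    0.103 ] yaw 1.291 open 0.0003 F [-3.1  0.6 11.5] q [-0.32  0.43  1.69 -0.    1.02 -0.04]
  slide [ 0.0002  0.0006 -0.001 ] ang [-0.0012  0.002  -0.005 ]
```

View pics/f1.png

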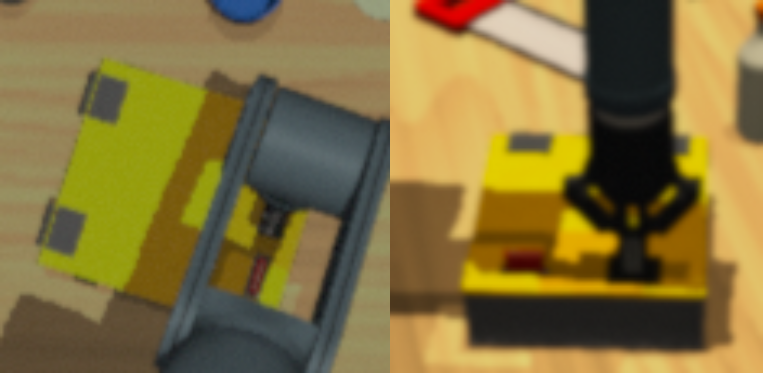

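View pics/f1_side.png

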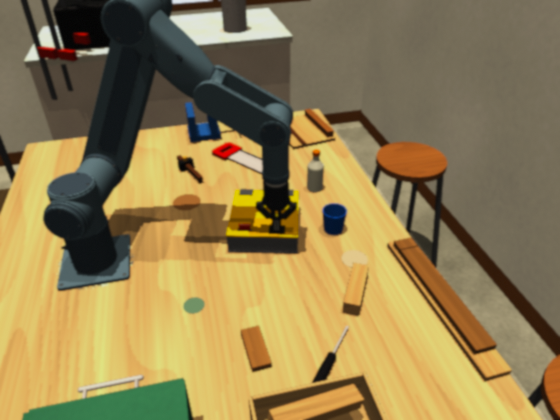

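The guard lies flat on the rim, with the red wing standing up through its slot (zoom 525,262). The push is steady at about 11.5 N, and the bystanders are where they started.

```bash
python3 -c "
from bench import ctrl
print(ctrl.sign_off()); s=ctrl.state(); print(s['time'],s['ft_force'],s['tcp_pos'])"
```

```text
the job is handed in; nothing more can be done
None
the job is handed in; nothing more can be done
```

The job is done and handed in at about 16.4 s, with the arm still holding the guard down; no verdict was reported.

**What I did**
- **Spacer:** I centred it with two squeezes at right angles and lowered it onto the spindle. It seated at the expected height, with about 8 N of contact on the shoulder, and I let go of it.
- **Catch:** I gripped the wing and turned it about 1.09 rad.
- **Guard:** I swung it shut from behind with closed fingers and kept pressing on the pad.

**Last checks**
- **Spacer:** before the guard closed, both pictures showed it sitting centred around the spindle. The closed guard hides it now.
- **Catch:** its wing was parallel to the box edge within about 0.02 rad before closing. It now shows up through the guard's slot.
- **Guard:** the tool settled at 0.103 m, against 0.104 m expected for a shut guard. The upward reaction was steady at 11–13 N, well over the 2 N needed.
- **Bystanders:** those in view look unmoved. I judged this by eye and did not measure it.

**What disagreed**
- **Camera estimates:** the two cameras differed by up to about 4 mm on the spindle position. I used a compromise between them, and the spacer went on with no sideways contact.
- **Catch grasp:** the first grasp gave a brief 20 N sideways wrist force from a few millimetres of position error. It was gone by the next move.

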